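# Put the microscope parts away in their trays

## Task

Sort the microscope parts into their trays: stand the two steel objectives in the long narrow tray, one in each bay, stand both black eyepieces side by side in the square tray, and lay the flat polariser in the middle of the round dish. Everything stays the same way up as it stands now, flat on the tray's floor; these are optics, so set them down gently, without dropping them, and leave the oil bottle and the petri dish where they are.

Things in the scene. Friction and masses are not known exactly. Their poses are not given: they have to be found in the camera images.
- objective_short_center (a point): Microscope objective standing on the bench on its flat threaded end (brass band at the foot), narrow lens end up: steel barrel, 24 mm diameter, 46 mm tall in all, straight-sided up to 34 mm, then tapering to 11 mm at the top; about 110 g. Point: its centre, half-way up (23 mm above its foot); z axis up along the barrel. The shorter of the two objectives.
- objective_long_center (a point): Microscope objective standing on the bench on its flat threaded end (brass band at the foot), narrow lens end up: steel barrel, 24 mm diameter, 58 mm tall in all, straight-sided up to 46 mm, then tapering to 11 mm at the top; about 110 g. Point: its centre, half-way up (29 mm above its foot); z axis up along the barrel. The longer of the two objectives.
- eyepiece_a_center (a point): Microscope eyepiece (one of two alike) standing on its eyecup: black drum 34 mm in diameter and 42 mm tall with a thin aluminium band, on top of it a steel tube 23 mm in diameter, 60 mm tall in all; about 90 g. Point: its centre, half-way up (30 mm above its foot, within the drum); z axis up.
- eyepiece_b_center (a point): Microscope eyepiece (one of two alike) standing on its eyecup: black drum 34 mm in diameter and 42 mm tall with a thin aluminium band, on top of it a steel tube 23 mm in diameter, 60 mm tall in all; about 90 g. Point: its centre, half-way up (30 mm above its foot, within the drum); z axis up.
- polariser_center (a point): Polariser lying flat: a low round aluminium mount with a dark glass in its top, 40 mm in diameter, 18 mm tall, about 60 g. Point: its centre, 9 mm above its underside; z axis up.
- long_tray: Long narrow white plastic tray, 148 x 76 mm outside, 12 mm high, open on top, its floor 4 mm above the bench, walls 4 mm; a cross wall 4 mm thick and as high as the rim splits it into two bays of 68 x 68 mm, whose centres lie 36 mm either side of the tray's centre along its x axis. Origin: centre of its underside; x along its length, y across, z up. It does not move when pushed.
- square_tray: Square white plastic tray without divisions, 130 x 130 mm outside, 122 x 122 mm inside, 12 mm high, open on top, its floor 4 mm above the bench. Origin: centre of its underside; x and y along its sides, z up. It does not move when pushed.
- round_dish: Round white ceramic dish with straight sides, 100 mm diameter outside, 92 mm inside, 12 mm high, its floor 4 mm above the bench. Origin: centre of its underside, z up. It does not move when pushed.
- oil_bottle_center (a point): Bystander: upright amber glass bottle of immersion oil with a white cap, 28 mm diameter, 60 mm tall, loose. Point: its centre, 30 mm above the bench.
- petri_dish_center (a point): Bystander: closed clear petri dish with brown flakes of specimen, 55 mm diameter, about 15 mm tall, loose. Point: its centre, 7 mm above the bench. Nothing else stands where the work is done; other equipment (microscope up to 0.5 m tall on the left, keyboard on the right, slide box, tweezers, pen pot and wash bottle at the far edge) stands round the edge of the bench, more than 0.78 m ahead or 0.48 m to the side.

How it is judged:
By the outcome, as a careful person would: the job done as asked, in the order asked, and still so for the second after the job is handed in, with the robot touching nothing.
It also fails if it takes over 141 s, if anything falls off the work surface, if the arm or the gripper's body presses on something with over 40 N, if the wrist force passes 120 N, or if a joint passes its speed limit or range.

## Robot

A 6-joint arm with a two-finger parallel gripper is mounted at the origin on the work surface. World frame = base frame: x ahead of the robot, y to its left, z up, the work surface at z = 0. Lengths are in m, angles in rad, forces in N, time in s.
With the tool pointing down it reaches from about 0.3 to 0.85 m from the base axis. Payload 4.2 kg.
Tool frame: the origin (TCP) lies on the centre line of the jaws, within the pads' length; the fingertips stand ahead of it and the grasp point (between the pads) lies 8 mm behind it (manip.tips_ahead is the z of the fingertips in the tool frame, in m); z points along the fingers, y is the line along which they close (so a half turn about z gives the same grasp; the last joint's range is limited). The gripper opens to 91 mm and grips with 3 to 60 N. Pads are 32 mm wide; open, the fingers measure 118 mm over their backs; the gripper's body (76 mm by 178 mm) begins 60 mm behind the grasp point.
Start: joints at [1.312, 0.32, 1.565, -0, 1.257, -0.02], TCP at [0.136, 0.559, 0.204] pointing down, gripper open.
Joint ranges: [-3.11, 3.11], [-0.84, 2.01], [0.21, 2.61], [-1.34, 4.49], [0.05, 2.63], [-2.56, 2.56]. Speed limits (rad/s): [2.57, 2.57, 3.14, 3.14, 3.14, 3.14].

## Interface

Orientations are given as a unit quaternion [x, y, z, w].
In Python, from rig import manip gives the robot as it stands. The module is installed in compiled form; this text tells all that it offers.
- The arm moves only by the tool send_rows, never from a script. Its argument "motion" is a list of rows, each a list of 2 entries, a list of its own where there are three numbers: the shift along the tool's x, y, z in mm, then the turn about the tool's z in degrees. A call has 1 to 5 rows; each row shifts and turns the commanded pose from where the row before left it, along the tool's axes as they then stand; what a row does not reach is not made up. A row lasts 1/12 s, in which the tool goes at most 41.7 mm and 7.16 degrees, less where a joint would pass 70% of its speed; a pose out of reach is approached as far as the arm can. A call is refused whole if a number of a shift passes 41.7 or a number of a turn 7.16, either way. A call with a gripper value outside its range is refused whole. "grip" is the gripper command: -1 is fully open, 1 is shut, values between are in proportion, set as the call begins (left out, the last holds). The fingers move at their own pace and stop on an object; "newtons" is the grip in N (left out, the last holds). Time passes only in rows, so rows that do not move let the fingers close. It gives the time, the measured TCP pose, the force, the opening and the grip force at its end, in the units of the state.
- manip.observe(): the state, without advancing time (a new reading comes with each control period).
- manip.read_camera(name): name is "side" or "top"; returns (picture, depth): 400x640x3 uint8, red, green, blue; 400x640 float32, m along the optical axis (not along the pixel's ray), 0 where there is no reading.
- manip.camera_model(name): a dict with "K" (3x3 intrinsics, pixels), "origin" and "attitude" of the camera in the world. Camera axes: x right, y up, looking along -z (the intrinsics and any distortion apply to the point x, -y, -z); pixel columns grow to the right and rows downward; lengths in m; the calibration is good to about 2 mm. A picture is of the moment at which its call begins. camera_model takes no time and is no camera call.
- manip.close_job(): hands the job in; it is judged then, once.
Trained networks look in the newest picture that a camera, given by its name, has taken for a name from the list of things; names that differ only in an ending like _2 or _b are one class to them, and where a whole thing is asked for, a point or a joint stands for the part that bears it (a point fixed in the world has none). Each returns a list of dicts, best first, with "score" (0 to 1); they miss things now and then, are a little off and sometimes report something else, mostly with a low value. They report only what shows in the picture. A call takes as long as a camera call.
- manip.recognise(camera, query): "point" ([column, row] in pixels, amid what is visible of it).
- manip.regions_of(camera, query): "region" (400x640 bool, what is visible of it) and "point" ([column, row] in pixels, amid what is visible of it).
- manip.place_of(camera, query): "point" ([column, row] in pixels: a listed point, or the origin of a listed thing).
The state is a dict: "t": time; "q": joint angles; "joint_vel": joint speeds; "tau": joint torques, N m; "tool_pos": TCP position; "tcp_rot": TCP orientation; "wrist_force": force on the tool from outside, world axes, zero at the start; "torque": the same for the moment, N m; "width": finger opening in m; "grasp_force": force on a finger pad.
Only numpy, scipy, OpenCV 4.12 (cv2) and the standard library are available. Lean on these libraries where they do the work, as an engineer would, in place of code of your own. Each camera call takes 0.05 s, during which the arm holds its last target. There are 200 camera calls.

## Working session

There is one attempt and no reset: what is moved stays moved. The work goes in short steps, Python scripts to look and compute and a tool call to move; the robot and the scene stay as the last step left them, time stands still between calls to the robot, and variables do not carry over. Pictures are saved under pics/ and viewed, at most 14 in all, crops included, and the job is handed in when it is done.

Besides the shell and the picture viewer there is one more tool, called after "Request:" in YAML: its name, and indented under it one key for each argument. send_rows: Moves the arm, as the interface text tells. Its arguments: {"type":"object","properties":{"motion":{"type":"array","items":{"type":"array"}},"grip":{"type":"number"},"newtons":{"type":"number"}},"required":["motion"]}

```bash
mkdir -p pics; ls; python3 - <<'E'
from rig import manip
import cv2
s=manip.observe(); print({k:s[k] for k in('t','tool_pos','tcp_rot','width','wrist_force')},manip.tips_ahead)
for n in('top','side'):
    im,d=manip.read_camera(n); cv2.imwrite(f'pics/{n}0.png',im[:,:,::-1]); m=manip.camera_model(n); print(n,m)
E
```

```text
pics
{'t': 0.0, 'tool_pos': array([0.13587968, 0.55818504, 0.20330856]), 'tcp_rot': array([ 1.19121288e-01,  9.92879318e-01, -8.76041833e-04, -1.09200199e-04]), 'width': 0.09124836363443278, 'wrist_force': array([-0.72976834, -0.01926142, -0.06535525])} 0.011
top {'K': array([[450.8455118 ,   0.        , 314.69704096],
       [  0.        , 450.8455118 , 201.8946115 ],
       [  0.        ,   0.        ,   1.        ]]), 'origin': array([0.42996543, 0.00478625, 1.27001972]), 'attitude': array([ 0.03375499, -0.02580549, -0.70131225,  0.71158682])}
side {'K': array([[410.87651261,   0.        , 325.25486333],
       [  0.        , 410.87651261, 200.08082395],
       [  0.        ,   0.        ,   1.        ]]), 'origin': array([ 0.27105661, -0.58152536,  0.64347006]), 'attitude': array([ 0.38484534, -0.07681344, -0.20328857,  0.89703262])}
```

View pics/top0.png

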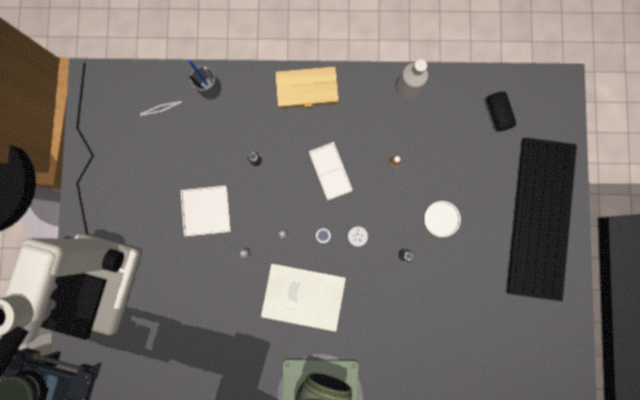

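View pics/side0.png

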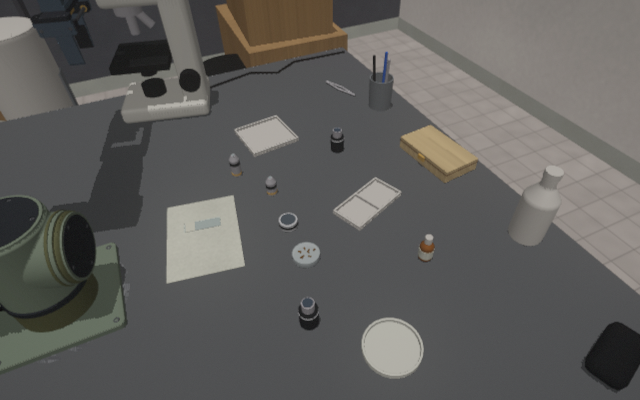

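```bash
cat > h.py <<'E'
from rig import manip
import numpy as np, cv2
from scipy.spatial.transform import Rotation as R
def ray(cam,px):
    m=manip.camera_model(cam);K=m['K']
    d=np.array([(px[0]-K[0,2])/K[0,0],-(px[1]-K[1,2])/K[1,1],-1])
    return np.array(m['origin']),R.from_quat(m['attitude']).as_matrix()@d
def at_z(cam,px,z):
    o,d=ray(cam,px); return o+d*(z-o[2])/d[2]
def cloud(cam,depth):
    m=manip.camera_model(cam);K=m['K'];v,u=np.mgrid[:depth.shape[0],:depth.shape[1]]
    c=np.stack([(u-K[0,2])/K[0,0]*depth,-(v-K[1,2])/K[1,1]*depth,-depth],-1)
    return c@R.from_quat(m['attitude']).as_matrix().T+m['origin']
Z=dict(objective_short_center=.023,objective_long_center=.029,eyepiece_a_center=.03,polariser_center=.009,long_tray=0,square_tray=0,round_dish=0,oil_bottle_center=.03,petri_dish_center=.007)
E
python3 - <<'E'
from h import *
for cam in('top','side'):
    manip.read_camera(cam)
    for n,z in Z.items():
        for r in manip.place_of(cam,n)[:3]:
            print(cam,n,round(r['score'],2),np.round(r['point'],1),at_z(cam,r['point'],z)[:2].round(4))
E
```

```text
top objective_short_center 0.61 [280.8 234.2] [0.4443 0.1119]
top objective_long_center 0.66 [246.2 251.1] [0.3967 0.2053]
top eyepiece_a_center 0.53 [250.7 159.4] [0.6509 0.1996]
top polariser_center 0.62 [441.8 220.6] [ 0.489  -0.3355]
top polariser_center 0.57 [322.9 238.9] [ 0.4332 -0.0046]
top long_tray 0.81 [328.6 166.9] [ 0.6376 -0.0182]
top long_tray 0.6 [357.8 235.8] [ 0.4433 -0.1025]
top long_tray 0.58 [439.3 219.7] [ 0.4919 -0.3309]
top square_tray 0.69 [206.3 210.6] [0.5081 0.3262]
top round_dish 0.61 [440.  219.2] [ 0.4933 -0.3329]
top oil_bottle_center 0.42 [393.4 163.8] [ 0.6438 -0.1973]
top petri_dish_center 0.7 [358.8 238. ] [ 0.4372 -0.1047]
side objective_short_center 0.45 [273.  184.4] [0.4498 0.109 ]
side objective_long_center 0.5 [236.3 163.7] [0.3944 0.2121]
side eyepiece_a_center 0.64 [334.3 139.2] [0.6477 0.1959]
side polariser_center 0.62 [289.6 223.2] [ 0.4434 -0.0078]
side long_tray 0.67 [366.9 203.7] [ 0.6233 -0.0203]
side square_tray 0.8 [266.2 132.7] [0.5125 0.3449]
side round_dish 0.88 [391.6 345.8] [ 0.4958 -0.3308]
side oil_bottle_center 0.75 [425.8 243.7] [ 0.6546 -0.1931]
side petri_dish_center 0.68 [307.4 258.5] [ 0.4406 -0.109 ]
```

The top view shows the objectives at about (282,234) and (244,253), and the eyepieces at (254,158) and (407,255). The polariser is at (323,236), the square tray at (206,211), the long tray at (330,171) and the dish at (442,219). The side view agrees. Next I refine these with depth and masks.

```bash
cat > meas.py <<'E'
from h import *
P=dict(short=(.447,.110,.046),long=(.396,.208,.058),eyeL=(.649,.198,.06),eyeR=(.385,-.225,.06),pol=(.438,-.006,.018),petri=(.439,-.107,.015),oil=(.649,-.195,.06))
T=dict(long_tray=(.63,-.02,.148,.076),square=(.51,.335,.13,.13),dish=(.493,-.331,.1,.1))
for cam in('top','side'):
    im,d=manip.read_camera(cam); c=cloud(cam,d); ok=d>0
    b=ok&(c[...,0]>.3)&(c[...,0]<.75)&(abs(c[...,1])<.45)
    fl=c[b]; fl=fl[abs(fl[:,2])<.012]
    print(cam,'floor z',np.median(fl[:,2]).round(4),fl[:,2].std().round(4))
    for n,(x,y,h) in P.items():
        r=ok&(np.hypot(c[...,0]-x,c[...,1]-y)<.035)
        p=c[r]; o=p[p[:,2]>.008]
        if len(o)==0: print(n,'none');continue
        t=o[o[:,2]>o[:,2].max()-.008]
        print(n,'n',len(o),'bbox',o[:,:2].min(0).round(4),o[:,:2].max(0).round(4),'zmax',o[:,2].max().round(4),'topc',t.mean(0).round(4),len(t))
    g=im.min(-1)
    for n,(x,y,l,w) in T.items():
        r=ok&(np.hypot(c[...,0]-x,c[...,1]-y)<.11)&(g>140)&(c[...,2]<.025)
        k=max(range(1,(cc:=cv2.connectedComponentsWithStats(r.astype(np.uint8)))[0]),key=lambda i:cc[2][i,4])
        p=c[cc[1]==k]; (cx,cy),wh,a=cv2.minAreaRect(p[:,:2].astype(np.float32)*1000)
        print(n,len(p),'rect',round(cx,1),round(cy,1),np.round(wh,1),round(a,1),'mean',p.mean(0).round(4))
E
python3 meas.py
```

```text
top floor z 0.0003 0.0029
short n 66 bbox [0.4365 0.0972] [0.4585 0.1187] zmax 0.0506 topc [0.4469 0.1088 0.0451] 26
long n 79 bbox [0.3809 0.1976] [0.4051 0.2189] zmax 0.0622 topc [0.3932 0.2108 0.0579] 22
eyeL n 137 bbox [0.6306 0.1704] [0.6701 0.2068] zmax 0.0661 topc [0.6554 0.1904 0.0612] 45
eyeR n 150 bbox [ 0.3768 -0.2496] [ 0.4093 -0.2146] zmax 0.0659 topc [ 0.3931 -0.2315  0.0615] 50
pol n 165 bbox [ 0.4245 -0.0215] [0.4635 0.0149] zmax 0.0248 topc [ 0.4441 -0.0027  0.0193] 118
petri n 302 bbox [ 0.4176 -0.127 ] [ 0.4705 -0.0739] zmax 0.0206 topc [ 0.4437 -0.0998  0.0151] 221
oil n 99 bbox [ 0.6392 -0.2149] [ 0.6667 -0.1864] zmax 0.063 topc [ 0.6531 -0.2006  0.0597] 25
long_tray 1493 rect 627.8 -22.7 [153.3  80.8] 21.7 mean [ 0.6264 -0.0228  0.0051]
square 2233 rect 508.8 330.9 [134.2 136.9] 6.8 mean [0.5083 0.3292 0.0043]
dish 1073 rect 495.2 -338.3 [103.  103.7] 42.6 mean [ 0.4947 -0.3372  0.0054]
side floor z -0.0007 0.0022
short n 156 bbox [0.4324 0.0955] [0.4564 0.1152] zmax 0.047 topc [0.4442 0.1064 0.0429] 35
long n 188 bbox [0.3784 0.1964] [0.4022 0.2181] zmax 0.0586 topc [0.3901 0.2079 0.055 ] 31
eyeL n 260 bbox [0.6357 0.172 ] [0.6692 0.2047] zmax 0.0612 topc [0.6518 0.1884 0.0586] 53
eyeR n 517 bbox [ 0.3737 -0.2492] [ 0.4069 -0.2188] zmax 0.0621 topc [ 0.3901 -0.2332  0.0589] 154
pol n 252 bbox [ 0.4221 -0.0243] [0.461  0.0156] zmax 0.0209 topc [ 0.4413 -0.0051  0.0171] 220
petri n 517 bbox [ 0.4141 -0.1276] [ 0.4677 -0.0733] zmax 0.0164 topc [ 0.4406 -0.1015  0.013 ] 513
oil n 315 bbox [ 0.6359 -0.2155] [ 0.6647 -0.1905] zmax 0.0612 topc [ 0.6499 -0.202   0.0581] 53
long_tray 1368 rect 625.3 -16.0 [154.4  85.4] 22.0 mean [ 0.6233 -0.0196  0.0042]
square 1140 rect 506.9 335.9 [132.5 147.9] 6.4 mean [0.5062 0.33   0.0038]
dish 2656 rect 493.3 -334.1 [99.1 98.1] 38.3 mean [ 0.4936 -0.3342  0.0042]
```

Request:
send_rows:
  motion:
    - [[-8.7,-35.6,0],0]
    - [[-8.7,-35.6,0],0]
    - [[-8.7,-35.6,0],0]
    - [[-8.7,-35.6,0],0]
    - [[-8.7,-35.6,0],0]
  grip: -0.4
  newtons: 15

```text
t: 1.62
tool_pos: [0.136, 0.3737, 0.204]
tcp_rot: [0.119, 0.993, 0.0, 0.0]
wrist_force: [0.2, 0.8, 0.9]
width: 0.0643
grasp_force: 0.0
```

Request:
send_rows:
  motion:
    - [[-8.7,-35.6,0],0]
    - [[0,0,8],7]
    - [[0,0,8],7]
    - [[0,0,8],7]
    - [[0,0,8],7]

```text
t: 2.03
tool_pos: [0.1363, 0.3387, 0.1722]
tcp_rot: [0.359, 0.933, 0.001, 0.0]
wrist_force: [-0.8, -0.4, -0.1]
width: 0.0638
grasp_force: 0.0
```

Request:
send_rows:
  motion:
    - [[0,0,8],7]
    - [[0,0,8],7]
    - [[0,0,8],7]
    - [[0,0,8],7]
    - [[0,0,8],7]

```text
t: 2.45
tool_pos: [0.1363, 0.3389, 0.132]
tcp_rot: [0.623, 0.782, 0.0, -0.0]
wrist_force: [0.2, 0.0, 0.1]
width: 0.0638
grasp_force: 0.0
```

Request:
send_rows:
  motion:
    - [[0,0,8],7]
    - [[0,0,0],6.3]
    - [[0,0,0],0]

```text
t: 2.7
tool_pos: [0.1361, 0.3386, 0.1239]
tcp_rot: [0.708, 0.707, -0.0, 0.0]
wrist_force: [0.2, 0.2, 0.2]
width: 0.0639
grasp_force: 0.0
```

Request:
send_rows:
  motion:
    - [[-16.2,32,0],0]
    - [[-16.2,32,0],0]
    - [[-16.2,32,0],0]
    - [[-16.2,32,0],0]
    - [[-16.2,32,0],0]

```text
t: 3.12
tool_pos: [0.2978, 0.2572, 0.1247]
tcp_rot: [0.706, 0.708, 0.001, 0.0]
wrist_force: [0.4, 1.2, 0.4]
width: 0.0636
grasp_force: 0.0
```

Request:
send_rows:
  motion:
    - [[-16.2,32,0],0]
    - [[-16.2,32,0],0]
    - [[-15.9,31.7,0],0]
    - [[0,0,0],0]
    - [[0,0,30],0]

```text
t: 3.53
tool_pos: [0.3978, 0.211, 0.0981]
tcp_rot: [0.707, 0.707, 0.006, 0.002]
wrist_force: [1.5, -0.4, -0.8]
width: 0.0637
grasp_force: 0.0
```

```bash
python3 - <<'E'
from h import *
print(manip.observe()['tool_pos'])
a=[]
for cam,box in(('top',(190,200,100,100)),('side',(170,90,130,130))):
    im,_=manip.read_camera(cam); x,y,w,h=box
    a.append(cv2.resize(im[y:y+h,x:x+w,::-1],(390,390),interpolation=cv2.INTER_CUBIC))
cv2.imwrite('pics/g1.png',np.hstack(a))
E
```

```text
[0.39782693 0.2109971  0.09813879]
```

View pics/g1.png

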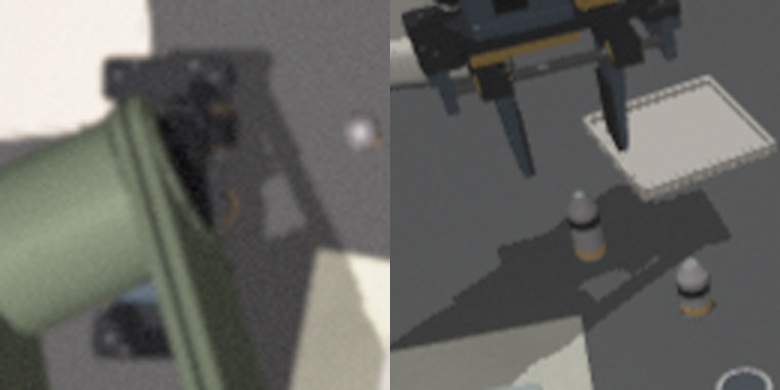

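The crop shows the open fingers straddling the long objective, which is at about (585,230) in the side crop. I let the arm settle, then go down.

Request:
send_rows:
  motion:
    - [[0,0,0],0]
    - [[0,0,20],0]
    - [[0,0,20],0]
    - [[0,0,0],0]

```text
t: 3.97
tool_pos: [0.3898, 0.2093, 0.0529]
tcp_rot: [0.706, 0.708, -0.002, -0.001]
wrist_force: [-0.2, -1.1, -0.3]
width: 0.064
grasp_force: 0.0
```

Request:
send_rows:
  motion:
    - [[0,0,14],0]
    - [[0,0,13],0]
    - [[0,0,0],0]
    - [[0,0,0],0]

```text
t: 4.3
tool_pos: [0.3921, 0.2102, 0.0282]
tcp_rot: [0.707, 0.708, 0.0, 0.0]
wrist_force: [0.6, -0.0, 0.1]
width: 0.0638
grasp_force: 0.0
```

Request:
send_rows:
  motion:
    - [[0,0,0],0]
    - [[0,0,0],0]
    - [[0,0,0],0]
    - [[0,0,0],0]
    - [[0,0,0],0]
  grip: 1
  newtons: 15

```text
t: 4.72
tool_pos: [0.3921, 0.2097, 0.0275]
tcp_rot: [0.707, 0.707, 0.0, 0.0]
wrist_force: [-0.5, -0.6, 0.7]
width: 0.0335
grasp_force: 0.0
```

Request:
send_rows:
  motion:
    - [[0,0,0],0]
    - [[0,0,0],0]
    - [[0,0,0],0]
    - [[0,0,0],0]
    - [[0,0,0],0]

```text
t: 5.13
tool_pos: [0.3918, 0.2096, 0.0272]
tcp_rot: [0.707, 0.707, -0.0, -0.0]
wrist_force: [-1.3, -0.4, 1.5]
width: 0.0229
grasp_force: 15.0
```

Request:
send_rows:
  motion:
    - [[0,0,-10],0]
    - [[0,0,-25],0]
    - [[0,0,-30],0]
    - [[0,0,-25],0]
    - [[0,0,-10],0]

```text
t: 5.55
tool_pos: [0.3938, 0.2104, 0.1302]
tcp_rot: [0.707, 0.707, 0.003, 0.001]
wrist_force: [0.5, 0.2, -0.3]
width: 0.0231
grasp_force: 15.0
```

Request:
send_rows:
  motion:
    - [[-10,12.2,0],0]
    - [[-20,24.5,0],0]
    - [[-20,24.5,0],0]
    - [[-20,24.5,0],0]
    - [[-20,24.5,0],0]

```text
t: 5.97
tool_pos: [0.5031, 0.1186, 0.1269]
tcp_rot: [0.707, 0.707, -0.0, -0.0]
wrist_force: [0.0, 0.2, -0.6]
width: 0.0233
grasp_force: 15.0
```

Request:
send_rows:
  motion:
    - [[-20,24.5,0],0]
    - [[-20,24.5,0],0]
    - [[-20,24.5,0],0]
    - [[-20,24.5,0],0]
    - [[-20,24.5,0],0]

```text
t: 6.38
tool_pos: [0.6256, 0.0184, 0.1265]
tcp_rot: [0.707, 0.707, -0.0, -0.0]
wrist_force: [-0.6, 0.7, -1.3]
width: 0.0232
grasp_force: 15.0
```

Request:
send_rows:
  motion:
    - [[-17.6,22,0],0]
    - [[-10,12.5,0],0]
    - [[0,0,0],0]
    - [[0,0,0],0]

```text
t: 6.72
tool_pos: [0.6589, -0.0083, 0.126]
tcp_rot: [0.707, 0.707, -0.001, -0.001]
wrist_force: [-0.8, 0.7, -1.1]
width: 0.023
grasp_force: 15.0
```

```bash
cat > crop.py <<'E'
from h import *
import sys
# crop.py name  top:x,y,w,h side:x,y,w,h
a=[]
for s in sys.argv[2:]:
    cam,b=s.split(':'); x,y,w,h=map(int,b.split(','))
    im,_=manip.read_camera(cam); a.append(cv2.resize(im[y:y+h,x:x+w,::-1],(390,390),interpolation=cv2.INTER_CUBIC))
cv2.imwrite('pics/'+sys.argv[1]+'.png',np.hstack(a))
E
python3 crop.py c2 top:280,110,110,110 side:300,110,130,130; python3 -c "
from h import *
print(manip.observe())"
```

```text
{'t': 6.8167, 'q': array([-2.87586777e-02,  5.02530635e-01,  1.47169020e+00,  4.56248601e-04,
        1.16923193e+00, -2.96056264e-02]), 'joint_vel': array([ 0.01037016, -0.01184854,  0.00473313, -0.00180651, -0.00376814,
       -0.00086406]), 'tau': array([-5.64662162e-01, -5.00175047e+01, -2.28869605e+01,  4.07846121e-02,
        6.79923745e-03,  1.38970590e-03]), 'tool_pos': array([ 0.6580889 , -0.00728109,  0.12659354]), 'tcp_rot': array([ 7.06870166e-01,  7.07342675e-01, -4.85495690e-04, -8.20582260e-04]), 'wrist_force': array([-0.44926455,  0.33533335, -0.48494857]), 'torque': array([-0.16599668,  0.00723512, -0.05443684]), 'grasp_force': 14.956002769904444, 'width': 0.022779353472490778}
```

View pics/c2.png

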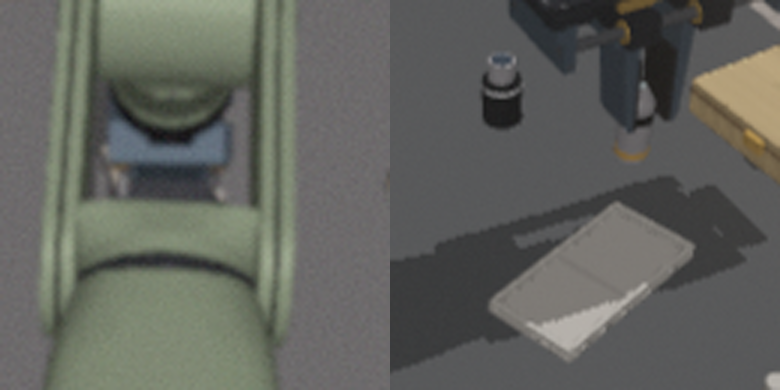

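The long objective is held and the empty tray lies below it. I lower in stages.

Request:
send_rows:
  motion:
    - [[0,0,15],0]
    - [[0,0,25],0]
    - [[0,0,25],0]
    - [[0,0,15],0]
    - [[0,0,0],0]

```text
t: 7.23
tool_pos: [0.6553, -0.0067, 0.0436]
tcp_rot: [0.707, 0.708, -0.003, -0.003]
wrist_force: [0.6, 0.9, -0.9]
width: 0.0233
grasp_force: 15.0
```

Request:
send_rows:
  motion:
    - [[0,0,6],0]
    - [[0,0,4],0]
    - [[0,0,0],0]
    - [[0,0,0],0]

```text
t: 7.57
tool_pos: [0.6597, -0.0077, 0.0381]
tcp_rot: [0.707, 0.707, 0.001, 0.001]
wrist_force: [-0.8, 0.8, -0.4]
width: 0.0232
grasp_force: 15.0
```

Request:
send_rows:
  motion:
    - [[0,0,3],0]
    - [[0,0,0],0]
    - [[0,0,0],0]

```text
t: 7.82
tool_pos: [0.6593, -0.0079, 0.0344]
tcp_rot: [0.707, 0.707, 0.0, 0.0]
wrist_force: [-0.2, -0.7, -0.5]
width: 0.0232
grasp_force: 15.0
```

Request:
send_rows:
  motion:
    - [[0,0,1],0]
    - [[0,0,0],0]
    - [[0,0,0],0]

```text
t: 8.07
tool_pos: [0.6592, -0.008, 0.0331]
tcp_rot: [0.707, 0.707, 0.0, -0.0]
wrist_force: [0.7, -0.4, -1.6]
width: 0.0232
grasp_force: 15.0
```

Request:
send_rows:
  motion:
    - [[0,0,1],0]
    - [[0,0,0],0]
    - [[0,0,0],0]

```text
t: 8.32
tool_pos: [0.6592, -0.0079, 0.032]
tcp_rot: [0.707, 0.707, -0.0, -0.0]
wrist_force: [-0.2, 0.0, -0.7]
width: 0.0233
grasp_force: 15.0
```

Request:
send_rows:
  motion:
    - [[0,0,0.5],0]
    - [[0,0,0],0]
    - [[0,0,0],0]

```text
t: 8.57
tool_pos: [0.6592, -0.0079, 0.0316]
tcp_rot: [0.707, 0.707, -0.0, -0.0]
wrist_force: [-0.1, -0.4, -0.7]
width: 0.0234
grasp_force: 15.0
```

Request:
send_rows:
  motion:
    - [[0,0,0.5],0]
    - [[0,0,0],0]
    - [[0,0,0],0]

```text
t: 8.82
tool_pos: [0.6593, -0.0079, 0.0313]
tcp_rot: [0.707, 0.707, 0.0, 0.0]
wrist_force: [-0.5, -0.1, 0.1]
width: 0.023
grasp_force: 15.0
```

Request:
send_rows:
  motion:
    - [[0,0,0.5],0]
    - [[0,0,0],0]
    - [[0,0,0],0]

```text
t: 9.07
tool_pos: [0.6594, -0.0079, 0.0312]
tcp_rot: [0.707, 0.707, 0.0, 0.0]
wrist_force: [-1.1, -0.3, 3.4]
width: 0.0232
grasp_force: 15.0
```

Request:
send_rows:
  motion:
    - [[0,0,0],0]
    - [[0,0,0],0]
    - [[0,0,0],0]
    - [[0,0,0],0]
  grip: 0

```text
t: 9.4
tool_pos: [0.6591, -0.0079, 0.0302]
tcp_rot: [0.707, 0.707, -0.0, -0.0]
wrist_force: [-0.6, -0.1, -0.2]
width: 0.0441
grasp_force: 0.0
```

Request:
send_rows:
  motion:
    - [[0,0,-10],0]
    - [[0,0,-25],0]
    - [[0,0,-30],0]
    - [[0,0,-25],0]
    - [[0,0,-10],0]

```text
t: 9.82
tool_pos: [0.6615, -0.008, 0.1355]
tcp_rot: [0.707, 0.707, 0.003, 0.003]
wrist_force: [1.3, -0.4, 0.8]
width: 0.0457
grasp_force: 0.0
```

Request:
send_rows:
  motion:
    - [[6.4,-11.7,0],0]
    - [[12.5,-23.5,0],0]
    - [[12.5,-23.5,0],0]
    - [[12.5,-23.5,0],0]
    - [[12.5,-23.5,0],0]
  grip: -0.4

```text
t: 10.23
tool_pos: [0.5519, 0.0488, 0.1302]
tcp_rot: [0.707, 0.707, -0.0, -0.0]
wrist_force: [0.2, 0.4, 0.7]
width: 0.0639
grasp_force: 0.0
```

Request:
send_rows:
  motion:
    - [[12.5,-23.5,0],0]
    - [[12.5,-23.5,0],0]
    - [[12.5,-23.5,0],0]
    - [[12.5,-23.5,0],0]
    - [[9,-14,0],0]

```text
t: 10.65
tool_pos: [0.4425, 0.1079, 0.1303]
tcp_rot: [0.707, 0.707, -0.001, -0.001]
wrist_force: [0.2, 0.0, 0.7]
width: 0.064
grasp_force: 0.0
```

Request:
send_rows:
  motion:
    - [[0,0,0],0]
    - [[0,0,0],0]
    - [[0,0,20],0]
    - [[0,0,20],0]
    - [[0,0,0],0]

```text
t: 11.07
tool_pos: [0.4445, 0.1065, 0.0879]
tcp_rot: [0.707, 0.707, -0.002, -0.001]
wrist_force: [-0.5, 0.5, -1.2]
width: 0.0636
grasp_force: 0.0
```

```bash
python3 crop.py c3 top:280,110,110,110 side:220,110,190,190; python3 -c "
from h import *
print(manip.observe()['tool_pos'])"
```

```text
[0.44632248 0.1070222  0.09040345]
```

View pics/c3.png

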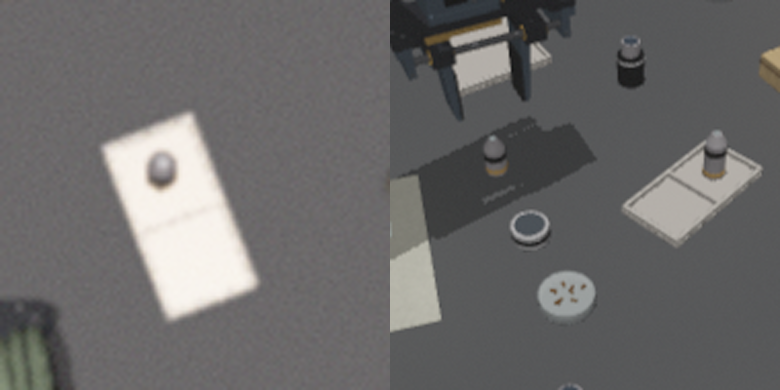

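The long objective stands in the far bay, at (160,168) in the top crop. The gripper is above the short one.

Request:
send_rows:
  motion:
    - [[0,0,15],0]
    - [[0,0,20],0]
    - [[0,0,15],0]
    - [[0,0,10],0]
    - [[0,0,5],0]

```text
t: 11.58
tool_pos: [0.4464, 0.1073, 0.0255]
tcp_rot: [0.707, 0.707, 0.0, 0.0]
wrist_force: [-1.1, 0.6, -0.6]
width: 0.0639
grasp_force: 0.0
```

Request:
send_rows:
  motion:
    - [[0,0,4],0]
    - [[0,0,0],0]
    - [[0,0,0],0]
    - [[0,0,0],0]

```text
t: 11.92
tool_pos: [0.4463, 0.1076, 0.0224]
tcp_rot: [0.707, 0.707, 0.001, 0.0]
wrist_force: [0.0, -0.6, -0.6]
width: 0.0639
grasp_force: 0.0
```

Request:
send_rows:
  motion:
    - [[0,0,0],0]
    - [[0,0,0],0]
    - [[0,0,0],0]
    - [[0,0,0],0]
    - [[0,0,0],0]
  grip: 1

```text
t: 12.33
tool_pos: [0.4455, 0.1075, 0.0218]
tcp_rot: [0.707, 0.707, 0.0, 0.0]
wrist_force: [-0.0, 0.1, -0.3]
width: 0.0338
grasp_force: 0.0
```

Request:
send_rows:
  motion:
    - [[0,0,0],0]
    - [[0,0,0],0]
    - [[0,0,0],0]
    - [[0,0,0],0]
    - [[0,0,0],0]

```text
t: 12.75
tool_pos: [0.4453, 0.1074, 0.0216]
tcp_rot: [0.707, 0.707, -0.0, -0.0]
wrist_force: [-0.2, 0.9, 1.4]
width: 0.022
grasp_force: 15.0
```

Request:
send_rows:
  motion:
    - [[0,0,-10],0]
    - [[0,0,-25],0]
    - [[0,0,-30],0]
    - [[0,0,-25],0]
    - [[0,0,-10],0]

```text
t: 13.17
tool_pos: [0.4474, 0.1078, 0.1248]
tcp_rot: [0.707, 0.707, 0.003, 0.002]
wrist_force: [-0.0, 0.7, -0.7]
width: 0.0223
grasp_force: 15.0
```

Request:
send_rows:
  motion:
    - [[-9,9.5,0],0]
    - [[-20,20.5,0],0]
    - [[-20,20.5,0],0]
    - [[-20,20.5,0],0]
    - [[-20,20.5,0],0]

```text
t: 13.58
tool_pos: [0.5376, 0.0167, 0.1203]
tcp_rot: [0.707, 0.707, -0.001, -0.001]
wrist_force: [1.2, -0.6, -1.0]
width: 0.0222
grasp_force: 15.0
```

Request:
send_rows:
  motion:
    - [[-20,20.5,0],0]
    - [[-20,20.5,0],0]
    - [[-12.9,14.2,0],0]
    - [[0,0,0],0]
    - [[0,0,0],0]

```text
t: 14.0
tool_pos: [0.5921, -0.0356, 0.1198]
tcp_rot: [0.708, 0.707, -0.001, -0.001]
wrist_force: [-0.3, 0.5, -1.3]
width: 0.0221
grasp_force: 15.0
```

Request:
send_rows:
  motion:
    - [[0,0,15],0]
    - [[0,0,25],0]
    - [[0,0,25],0]
    - [[0,0,15],0]
    - [[0,0,0],0]

```text
t: 14.42
tool_pos: [0.588, -0.0336, 0.0375]
tcp_rot: [0.707, 0.708, -0.003, -0.004]
wrist_force: [-0.4, 0.1, -1.5]
width: 0.0223
grasp_force: 15.0
```

Request:
send_rows:
  motion:
    - [[0,0,4],0]
    - [[0,0,4],0]
    - [[0,0,0],0]
    - [[0,0,0],0]
    - [[0,0,0],0]

```text
t: 14.83
tool_pos: [0.5928, -0.0344, 0.0345]
tcp_rot: [0.707, 0.707, 0.001, 0.001]
wrist_force: [-1.1, 0.4, -1.3]
width: 0.0219
grasp_force: 15.0
```

Request:
send_rows:
  motion:
    - [[0,0,3],0]
    - [[0,0,2.5],0]
    - [[0,0,0],0]
    - [[0,0,0],0]
    - [[0,0,0],0]

```text
t: 15.25
tool_pos: [0.5922, -0.0344, 0.0281]
tcp_rot: [0.707, 0.707, 0.0, -0.0]
wrist_force: [-0.3, 0.7, 0.1]
width: 0.0221
grasp_force: 15.0
```

Request:
send_rows:
  motion:
    - [[0,0,1],0]
    - [[0,0,0],0]
    - [[0,0,0],0]

```text
t: 15.5
tool_pos: [0.5922, -0.0344, 0.0271]
tcp_rot: [0.707, 0.707, -0.0, -0.0]
wrist_force: [0.2, 0.2, -0.9]
width: 0.0222
grasp_force: 15.0
```

Request:
send_rows:
  motion:
    - [[0,0,0.5],0]
    - [[0,0,0],0]
    - [[0,0,0],0]

```text
t: 15.75
tool_pos: [0.5922, -0.0344, 0.0266]
tcp_rot: [0.707, 0.707, 0.0, -0.0]
wrist_force: [-0.6, 0.3, -1.0]
width: 0.0224
grasp_force: 15.0
```

Request:
send_rows:
  motion:
    - [[0,0,0.5],0]
    - [[0,0,0],0]
    - [[0,0,0],0]

```text
t: 16.0
tool_pos: [0.5922, -0.0344, 0.0261]
tcp_rot: [0.707, 0.707, 0.0, -0.0]
wrist_force: [0.1, -0.6, -0.7]
width: 0.0221
grasp_force: 15.0
```

Request:
send_rows:
  motion:
    - [[0,0,0.5],0]
    - [[0,0,0],0]
    - [[0,0,0],0]

```text
t: 16.25
tool_pos: [0.5923, -0.0344, 0.0257]
tcp_rot: [0.707, 0.707, 0.0, 0.0]
wrist_force: [-0.0, 0.3, -0.5]
width: 0.0223
grasp_force: 15.0
```

Request:
send_rows:
  motion:
    - [[0,0,0.3],0]
    - [[0,0,0],0]
    - [[0,0,0],0]

```text
t: 16.5
tool_pos: [0.5923, -0.0344, 0.0256]
tcp_rot: [0.707, 0.707, 0.0, 0.0]
wrist_force: [-1.1, -0.2, 1.8]
width: 0.0221
grasp_force: 15.0
```

Request:
send_rows:
  motion:
    - [[0,0,0.3],0]
    - [[0,0,0],0]
    - [[0,0,0],0]

```text
t: 16.75
tool_pos: [0.5924, -0.0344, 0.0255]
tcp_rot: [0.707, 0.707, 0.0, 0.0]
wrist_force: [-1.8, -0.4, 6.5]
width: 0.0221
grasp_force: 15.0
```

Request:
send_rows:
  motion:
    - [[0,0,0],0]
    - [[0,0,0],0]
    - [[0,0,0],0]
    - [[0,0,0],0]
  grip: 0

```text
t: 17.08
tool_pos: [0.5921, -0.0344, 0.0246]
tcp_rot: [0.707, 0.707, -0.0, -0.0]
wrist_force: [0.6, 0.1, 0.0]
width: 0.0444
grasp_force: 0.0
```

Request:
send_rows:
  motion:
    - [[0,0,-10],0]
    - [[0,0,-25],0]
    - [[0,0,-30],0]
    - [[0,0,-25],0]
    - [[0,0,-10],0]

```text
t: 17.5
tool_pos: [0.5945, -0.0346, 0.1294]
tcp_rot: [0.707, 0.707, 0.002, 0.003]
wrist_force: [0.7, 0.2, 0.4]
width: 0.0457
grasp_force: 0.0
```

Request:
send_rows:
  motion:
    - [[12,3.5,0],0]
    - [[24,6.5,0],0]
    - [[24,6.5,0],0]
    - [[24,6.5,0],0]
    - [[24,6.5,0],0]
  grip: -0.5

```text
t: 17.92
tool_pos: [0.6209, 0.0754, 0.123]
tcp_rot: [0.707, 0.707, -0.001, -0.001]
wrist_force: [1.4, 0.2, -0.1]
width: 0.0682
grasp_force: 0.0
```

Request:
send_rows:
  motion:
    - [[24,6.5,0],0]
    - [[24,6.5,0],0]
    - [[24,6.5,0],0]
    - [[24,6.5,0],0]
    - [[19.9,5.8,0],0]

```text
t: 18.33
tool_pos: [0.6525, 0.1921, 0.1226]
tcp_rot: [0.707, 0.708, -0.001, -0.001]
wrist_force: [0.3, 0.2, 0.7]
width: 0.0684
grasp_force: 0.0
```

Request:
send_rows:
  motion:
    - [[0,0,0],0]
    - [[0,0,0],0]
    - [[0,0,15],0]
    - [[0,0,10],0]
    - [[0,0,0],0]

```text
t: 18.75
tool_pos: [0.651, 0.1882, 0.0965]
tcp_rot: [0.707, 0.707, -0.003, -0.002]
wrist_force: [-0.1, -0.2, -0.8]
width: 0.0684
grasp_force: 0.0
```

```bash
python3 crop.py c4 top:220,110,160,160 side:270,70,150,150; python3 -c "
from h import *
print(manip.observe()['tool_pos'])"
```

```text
[0.65274468 0.1886305  0.09909622]
```

View pics/c4.png

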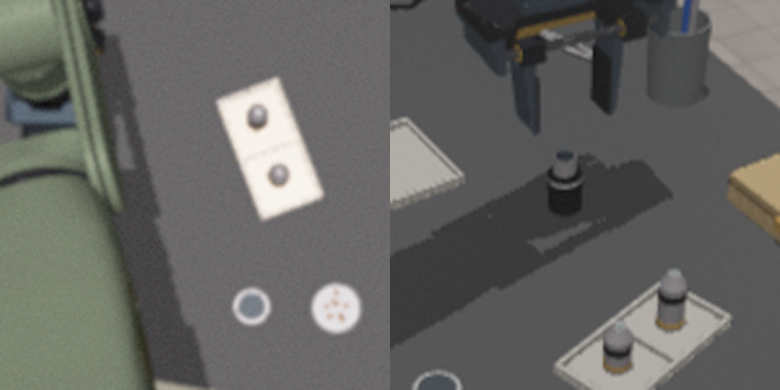

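Both objectives stand in their bays, and the gripper is centred over the left eyepiece. I go down and grip it.

Request:
send_rows:
  motion:
    - [[0,0,15],0]
    - [[0,0,20],0]
    - [[0,0,20],0]
    - [[0,0,10],0]
    - [[0,0,5],0]

```text
t: 19.27
tool_pos: [0.6527, 0.1889, 0.0288]
tcp_rot: [0.707, 0.707, -0.001, -0.001]
wrist_force: [-0.4, -0.5, -0.8]
width: 0.0683
grasp_force: 0.0
```

Request:
send_rows:
  motion:
    - [[0,0,5],0]
    - [[0,0,0],0]
    - [[0,0,0],0]
    - [[0,0,0],0]

```text
t: 19.6
tool_pos: [0.6542, 0.1897, 0.0262]
tcp_rot: [0.707, 0.707, 0.001, 0.0]
wrist_force: [0.9, -0.5, 0.1]
width: 0.068
grasp_force: 0.0
```

Request:
send_rows:
  motion:
    - [[0,0,0],0]
    - [[0,0,0],0]
    - [[0,0,0],0]
    - [[0,0,0],0]
    - [[0,0,0],0]
  grip: 1

```text
t: 20.02
tool_pos: [0.6535, 0.1895, 0.0252]
tcp_rot: [0.707, 0.707, 0.0, 0.0]
wrist_force: [0.5, -0.4, -0.0]
width: 0.0382
grasp_force: 0.0
```

Request:
send_rows:
  motion:
    - [[0,0,0],0]
    - [[0,0,0],0]
    - [[0,0,0],0]
    - [[0,0,0],0]
    - [[0,0,0],0]

```text
t: 20.43
tool_pos: [0.6534, 0.1895, 0.0251]
tcp_rot: [0.707, 0.707, -0.0, -0.0]
wrist_force: [-0.2, 0.2, 1.4]
width: 0.033
grasp_force: 15.0
```

Request:
send_rows:
  motion:
    - [[0,0,-10],0]
    - [[0,0,-20],0]
    - [[0,0,-25],0]
    - [[0,0,-15],0]
    - [[0,0,-10],0]

```text
t: 20.85
tool_pos: [0.6546, 0.1898, 0.108]
tcp_rot: [0.707, 0.707, 0.002, 0.001]
wrist_force: [-0.2, 0.7, -0.2]
width: 0.033
grasp_force: 15.0
```

Request:
send_rows:
  motion:
    - [[10,-9,0],0]
    - [[21,-18.5,0],0]
    - [[21,-18.5,0],0]
    - [[21,-18.5,0],0]
    - [[21,-18.5,0],0]

```text
t: 21.27
tool_pos: [0.5679, 0.2844, 0.1037]
tcp_rot: [0.707, 0.707, -0.001, -0.001]
wrist_force: [-0.4, 0.2, -0.3]
width: 0.0325
grasp_force: 15.0
```

Request:
send_rows:
  motion:
    - [[21,-18.5,0],0]
    - [[21,-18.5,0],0]
    - [[21,-18.5,0],0]
    - [[12.8,-10.1,0],0]
    - [[0,0,0],0]

```text
t: 21.68
tool_pos: [0.5009, 0.3617, 0.1039]
tcp_rot: [0.706, 0.709, -0.001, -0.001]
wrist_force: [-0.1, 0.0, 0.6]
width: 0.033
grasp_force: 15.0
```

Request:
send_rows:
  motion:
    - [[0,0,0],0]
    - [[0,0,15],0]
    - [[0,0,20],0]
    - [[0,0,15],0]
    - [[0,0,5],0]

```text
t: 22.1
tool_pos: [0.5036, 0.3572, 0.0471]
tcp_rot: [0.707, 0.707, -0.003, -0.0]
wrist_force: [-0.2, 0.5, -1.4]
width: 0.033
grasp_force: 15.0
```

Request:
send_rows:
  motion:
    - [[0,0,5],0]
    - [[0,0,5],0]
    - [[0,0,3],0]
    - [[0,0,0],0]
    - [[0,0,0],0]

```text
t: 22.52
tool_pos: [0.5051, 0.3594, 0.0375]
tcp_rot: [0.707, 0.707, 0.0, 0.0]
wrist_force: [-0.3, -0.0, -1.0]
width: 0.033
grasp_force: 15.0
```

Request:
send_rows:
  motion:
    - [[0,0,0],0]
    - [[0,0,0],0]

```text
t: 22.68
tool_pos: [0.5051, 0.3595, 0.0377]
tcp_rot: [0.707, 0.707, 0.001, 0.0]
wrist_force: [-1.2, 0.2, -1.0]
width: 0.0325
grasp_force: 15.0
```

Request:
send_rows:
  motion:
    - [[0,0,4],0]
    - [[0,0,2.5],0]
    - [[0,0,0],0]
    - [[0,0,0],0]
    - [[0,0,0],0]

```text
t: 23.1
tool_pos: [0.5048, 0.3593, 0.0305]
tcp_rot: [0.707, 0.707, -0.0, -0.0]
wrist_force: [0.8, -0.2, -0.8]
width: 0.0329
grasp_force: 15.0
```

Request:
send_rows:
  motion:
    - [[0,0,0.5],0]
    - [[0,0,0],0]
    - [[0,0,0],0]

```text
t: 23.35
tool_pos: [0.5048, 0.3593, 0.0301]
tcp_rot: [0.707, 0.707, 0.0, -0.0]
wrist_force: [-1.2, -0.7, -0.3]
width: 0.0326
grasp_force: 15.0
```

Request:
send_rows:
  motion:
    - [[0,0,0.5],0]
    - [[0,0,0],0]
    - [[0,0,0],0]

```text
t: 23.6
tool_pos: [0.5048, 0.3592, 0.0296]
tcp_rot: [0.707, 0.707, 0.0, -0.0]
wrist_force: [0.7, 0.6, -1.7]
width: 0.0329
grasp_force: 15.0
```

Request:
send_rows:
  motion:
    - [[0,0,0.5],0]
    - [[0,0,0],0]
    - [[0,0,0],0]

```text
t: 23.85
tool_pos: [0.5049, 0.3593, 0.0291]
tcp_rot: [0.707, 0.707, 0.0, -0.0]
wrist_force: [-1.0, -0.1, -0.7]
width: 0.0332
grasp_force: 15.0
```

Request:
send_rows:
  motion:
    - [[0,0,0.3],0]
    - [[0,0,0],0]
    - [[0,0,0],0]

```text
t: 24.1
tool_pos: [0.5049, 0.3593, 0.0291]
tcp_rot: [0.707, 0.707, 0.0, -0.0]
wrist_force: [-0.7, -0.9, 2.8]
width: 0.0327
grasp_force: 15.0
```

Request:
send_rows:
  motion:
    - [[0,0,0.3],0]
    - [[0,0,0],0]
    - [[0,0,0],0]

```text
t: 24.35
tool_pos: [0.5049, 0.3594, 0.029]
tcp_rot: [0.707, 0.707, 0.0, -0.0]
wrist_force: [-1.3, -0.7, 5.8]
width: 0.0328
grasp_force: 15.0
```

Request:
send_rows:
  motion:
    - [[0,0,0],0]
    - [[0,0,0],0]
    - [[0,0,0],0]
    - [[0,0,0],0]
  grip: -0.3

```text
t: 24.68
tool_pos: [0.5047, 0.3591, 0.028]
tcp_rot: [0.707, 0.707, -0.0, -0.0]
wrist_force: [0.3, -0.0, 0.5]
width: 0.0567
grasp_force: 0.0
```

Request:
send_rows:
  motion:
    - [[0,0,-10],0]
    - [[0,0,-25],0]
    - [[0,0,-30],0]
    - [[0,0,-25],0]
    - [[0,0,-10],0]

```text
t: 25.1
tool_pos: [0.5066, 0.3605, 0.1331]
tcp_rot: [0.707, 0.707, 0.004, 0.001]
wrist_force: [0.7, 0.1, 1.1]
width: 0.0591
grasp_force: 0.0
```

Request:
send_rows:
  motion:
    - [[-15,-3,0],0]
    - [[-31,-6,0],0]
    - [[-31,-6,0],0]
    - [[-31,-6,0],0]
    - [[-31,-6,0],0]
  grip: -0.5

```text
t: 25.52
tool_pos: [0.477, 0.2188, 0.128]
tcp_rot: [0.707, 0.707, -0.0, -0.0]
wrist_force: [0.1, -1.0, 0.1]
width: 0.0687
grasp_force: 0.0
```

Request:
send_rows:
  motion:
    - [[-31,-6,0],0]
    - [[-31,-6,0],0]
    - [[-31,-6,0],0]
    - [[-31,-6,0],0]
    - [[-31,-6,0],0]

```text
t: 25.93
tool_pos: [0.447, 0.0638, 0.1282]
tcp_rot: [0.707, 0.707, -0.0, -0.0]
wrist_force: [0.1, -0.4, 0.3]
width: 0.0687
grasp_force: 0.0
```

Request:
send_rows:
  motion:
    - [[-31,-6,0],0]
    - [[-31,-6,0],0]
    - [[-31,-6,0],0]
    - [[-31,-6,0],0]
    - [[-31,-6,0],0]

```text
t: 26.35
tool_pos: [0.4171, -0.0911, 0.1283]
tcp_rot: [0.707, 0.707, -0.0, -0.0]
wrist_force: [0.2, 0.5, 0.6]
width: 0.0688
grasp_force: 0.0
```

Request:
send_rows:
  motion:
    - [[-31,-6,0],0]
    - [[-31,-6,0],0]
    - [[-31,-6,0],0]
    - [[-31,-6,0],0]
    - [[-18.8,-1.9,0],0]

```text
t: 26.77
tool_pos: [0.391, -0.235, 0.1282]
tcp_rot: [0.708, 0.707, -0.0, 0.0]
wrist_force: [0.7, 0.8, 0.4]
width: 0.0687
grasp_force: 0.0
```

Request:
send_rows:
  motion:
    - [[0,0,0],0]
    - [[0,0,0],0]
    - [[0,0,15],0]
    - [[0,0,10],0]
    - [[0,0,0],0]

```text
t: 27.18
tool_pos: [0.3907, -0.2304, 0.1016]
tcp_rot: [0.707, 0.708, -0.0, -0.002]
wrist_force: [-0.2, 0.9, -1.5]
width: 0.0683
grasp_force: 0.0
```

```bash
python3 crop.py c5 top:170,130,160,160 side:220,210,180,180; python3 meas.py | grep -E "eyeR|square"; python3 -c "
from h import *
print(manip.observe()['tool_pos'])"
```

```text
eyeR n 1452 bbox [ 0.3506 -0.2591] [ 0.4197 -0.1924] zmax 0.4919 topc [ 0.3934 -0.2309  0.4869] 729
square 2090 rect 509.2 330.6 [135.4 136.6] 6.5 mean [0.5085 0.3265 0.0043]
eyeR n 3181 bbox [ 0.3501 -0.2597] [ 0.4194 -0.1915] zmax 0.4888 topc [ 0.3983 -0.2295  0.4859] 1008
square 145 rect 459.5 308.5 [ 32.2 103.9] 7.5 mean [0.4566 0.3008 0.0054]
[ 0.39260904 -0.23217207  0.10396587]
```

View pics/c5.png

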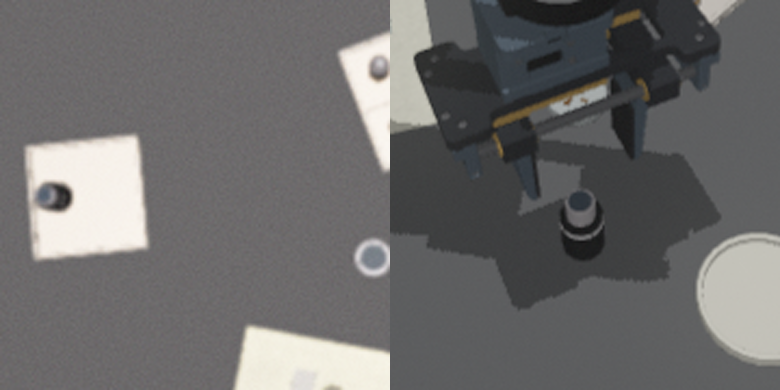

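The first eyepiece stands in the square tray, at (55,195) in the top crop. The gripper straddles the second one.

Request:
send_rows:
  motion:
    - [[0,0,15],0]
    - [[0,0,25],0]
    - [[0,0,20],0]
    - [[0,0,10],0]
    - [[0,0,5],0]

```text
t: 27.8
tool_pos: [0.3917, -0.232, 0.0276]
tcp_rot: [0.707, 0.707, -0.0, -0.001]
wrist_force: [0.4, 0.3, 0.6]
width: 0.0684
grasp_force: 0.0
```

Request:
send_rows:
  motion:
    - [[0,0,3.5],0]
    - [[0,0,0],0]
    - [[0,0,0],0]
    - [[0,0,0],0]

```text
t: 28.13
tool_pos: [0.3928, -0.2329, 0.0257]
tcp_rot: [0.707, 0.707, 0.0, 0.001]
wrist_force: [-0.7, -0.6, 0.3]
width: 0.0684
grasp_force: 0.0
```

Request:
send_rows:
  motion:
    - [[0,0,0],0]
    - [[0,0,0],0]
    - [[0,0,0],0]
    - [[0,0,0],0]
    - [[0,0,0],0]
  grip: 1

```text
t: 28.55
tool_pos: [0.3921, -0.2326, 0.025]
tcp_rot: [0.707, 0.707, 0.0, 0.0]
wrist_force: [0.9, -0.1, 0.5]
width: 0.0379
grasp_force: 0.0
```

Request:
send_rows:
  motion:
    - [[0,0,0],0]
    - [[0,0,0],0]
    - [[0,0,0],0]
    - [[0,0,0],0]
    - [[0,0,0],0]

```text
t: 28.97
tool_pos: [0.3919, -0.2326, 0.0249]
tcp_rot: [0.707, 0.707, -0.0, -0.0]
wrist_force: [-1.2, -0.0, 2.3]
width: 0.0331
grasp_force: 15.0
```

Request:
send_rows:
  motion:
    - [[0,0,-10],0]
    - [[0,0,-20],0]
    - [[0,0,-30],0]
    - [[0,0,-25],0]
    - [[0,0,-10],0]

```text
t: 29.38
tool_pos: [0.3938, -0.2336, 0.1229]
tcp_rot: [0.707, 0.707, 0.001, 0.003]
wrist_force: [-0.1, -0.9, 0.1]
width: 0.0327
grasp_force: 15.0
```

Request:
send_rows:
  motion:
    - [[15,3,0],0]
    - [[31,7,0],0]
    - [[31,7,0],0]
    - [[31,7,0],0]
    - [[31,7,0],0]

```text
t: 29.8
tool_pos: [0.4231, -0.0923, 0.1198]
tcp_rot: [0.707, 0.707, 0.0, 0.0]
wrist_force: [0.7, -0.3, -1.5]
width: 0.0329
grasp_force: 15.0
```

Request:
send_rows:
  motion:
    - [[31,7,0],0]
    - [[31,7,0],0]
    - [[31,7,0],0]
    - [[31,7,0],0]
    - [[31,7,0],0]

```text
t: 30.22
tool_pos: [0.4581, 0.0631, 0.1198]
tcp_rot: [0.707, 0.707, 0.0, -0.0]
wrist_force: [0.8, 0.2, -1.7]
width: 0.0332
grasp_force: 15.0
```

Request:
send_rows:
  motion:
    - [[31,7,0],0]
    - [[31,7,0],0]
    - [[31,7,0],0]
    - [[31,7,0],0]
    - [[31,7,0],0]

```text
t: 30.63
tool_pos: [0.4929, 0.2182, 0.1196]
tcp_rot: [0.707, 0.707, -0.0, -0.0]
wrist_force: [0.3, 0.3, -0.5]
width: 0.0326
grasp_force: 15.0
```

Request:
send_rows:
  motion:
    - [[31,7,0],0]
    - [[31,7,0],0]
    - [[25.3,4.3,0],0]
    - [[0,0,0],0]
    - [[0,0,0],0]

```text
t: 31.05
tool_pos: [0.5109, 0.3048, 0.1191]
tcp_rot: [0.706, 0.708, -0.0, -0.0]
wrist_force: [-0.3, -0.2, -2.2]
width: 0.0329
grasp_force: 15.0
```

Request:
send_rows:
  motion:
    - [[0,0,0],0]
    - [[0,0,0],0]
    - [[0,0,0],0]

```text
t: 31.3
tool_pos: [0.511, 0.3026, 0.12]
tcp_rot: [0.707, 0.707, -0.0, -0.0]
wrist_force: [0.4, 0.3, -0.3]
width: 0.0327
grasp_force: 15.0
```

Request:
send_rows:
  motion:
    - [[0,0,15],0]
    - [[0,0,25],0]
    - [[0,0,25],0]
    - [[0,0,10],0]
    - [[0,0,5],0]

```text
t: 31.72
tool_pos: [0.5102, 0.3024, 0.0384]
tcp_rot: [0.707, 0.707, -0.002, -0.0]
wrist_force: [0.1, -0.0, 0.1]
width: 0.033
grasp_force: 15.0
```

Request:
send_rows:
  motion:
    - [[0,0,3],0]
    - [[0,0,2],0]
    - [[0,0,2],0]
    - [[0,0,2],0]
    - [[0,0,0],0]

```text
t: 32.13
tool_pos: [0.5115, 0.3039, 0.0314]
tcp_rot: [0.707, 0.707, 0.0, 0.0]
wrist_force: [-0.7, -0.3, -0.4]
width: 0.0329
grasp_force: 15.0
```

Request:
send_rows:
  motion:
    - [[0,0,0.5],0]
    - [[0,0,0],0]
    - [[0,0,0],0]
    - [[0,0,0],0]

```text
t: 32.47
tool_pos: [0.5113, 0.3038, 0.0306]
tcp_rot: [0.707, 0.707, 0.0, 0.0]
wrist_force: [0.4, -0.1, -1.2]
width: 0.0327
grasp_force: 15.0
```

Request:
send_rows:
  motion:
    - [[0,0,0.5],0]
    - [[0,0,0],0]
    - [[0,0,0],0]

```text
t: 32.72
tool_pos: [0.5112, 0.3037, 0.0299]
tcp_rot: [0.707, 0.707, 0.0, -0.0]
wrist_force: [0.1, -1.1, -0.4]
width: 0.033
grasp_force: 15.0
```

Request:
send_rows:
  motion:
    - [[0,0,0.5],0]
    - [[0,0,0],0]
    - [[0,0,0],0]

```text
t: 32.97
tool_pos: [0.5112, 0.3037, 0.0294]
tcp_rot: [0.707, 0.707, -0.0, -0.0]
wrist_force: [-0.1, -0.2, -1.5]
width: 0.0325
grasp_force: 15.0
```

Request:
send_rows:
  motion:
    - [[0,0,0.4],0]
    - [[0,0,0],0]
    - [[0,0,0],0]

```text
t: 33.22
tool_pos: [0.5112, 0.3037, 0.029]
tcp_rot: [0.707, 0.707, 0.0, -0.0]
wrist_force: [0.4, 0.3, -1.2]
width: 0.0329
grasp_force: 15.0
```

Request:
send_rows:
  motion:
    - [[0,0,0.3],0]
    - [[0,0,0],0]
    - [[0,0,0],0]

```text
t: 33.47
tool_pos: [0.5112, 0.3038, 0.029]
tcp_rot: [0.707, 0.707, 0.0, -0.0]
wrist_force: [-0.8, 0.0, 0.8]
width: 0.0328
grasp_force: 15.0
```

Request:
send_rows:
  motion:
    - [[0,0,0.2],0]
    - [[0,0,0],0]
    - [[0,0,0],0]

```text
t: 33.72
tool_pos: [0.5113, 0.3038, 0.0289]
tcp_rot: [0.707, 0.707, 0.0, -0.0]
wrist_force: [-1.8, 1.0, 3.9]
width: 0.0332
grasp_force: 15.0
```

Request:
send_rows:
  motion:
    - [[0,0,0],0]
    - [[0,0,0],0]
    - [[0,0,0],0]
    - [[0,0,0],0]
  grip: -0.3

```text
t: 34.05
tool_pos: [0.5112, 0.3037, 0.0283]
tcp_rot: [0.707, 0.707, -0.0, -0.0]
wrist_force: [-1.3, 0.4, 0.6]
width: 0.0568
grasp_force: 0.0
```

Request:
send_rows:
  motion:
    - [[0,0,-10],0]
    - [[0,0,-25],0]
    - [[0,0,-30],0]
    - [[0,0,-25],0]
    - [[0,0,-10],0]

```text
t: 34.47
tool_pos: [0.5132, 0.3049, 0.1331]
tcp_rot: [0.707, 0.707, 0.004, 0.001]
wrist_force: [0.3, -0.3, 0.8]
width: 0.0592
grasp_force: 0.0
```

Request:
send_rows:
  motion:
    - [[-14,-3,0],0]
    - [[-30,-6.7,0],0]
    - [[-30,-6.7,0],0]
    - [[-30,-6.7,0],0]
    - [[-30,-6.7,0],0]
  grip: -0.5

```text
t: 34.88
tool_pos: [0.4791, 0.1672, 0.1267]
tcp_rot: [0.707, 0.707, -0.002, -0.001]
wrist_force: [0.3, 0.1, -0.1]
width: 0.0684
grasp_force: 0.0
```

Request:
send_rows:
  motion:
    - [[-30,-6.7,0],0]
    - [[-30,-6.7,0],0]
    - [[-30,-6.7,0],0]
    - [[-30,-6.7,0],0]
    - [[-30,-6.7,0],0]

```text
t: 35.3
tool_pos: [0.4453, 0.0177, 0.1269]
tcp_rot: [0.707, 0.707, -0.001, -0.001]
wrist_force: [0.4, -0.4, 0.7]
width: 0.0684
grasp_force: 0.0
```

Request:
send_rows:
  motion:
    - [[-23.7,-5.2,0],0]
    - [[0,0,0],0]
    - [[0,0,0],0]
    - [[0,0,20],0]
    - [[0,0,20],0]

```text
t: 35.72
tool_pos: [0.4433, -0.0035, 0.0882]
tcp_rot: [0.707, 0.707, 0.001, 0.001]
wrist_force: [-0.9, 0.2, 0.4]
width: 0.0685
grasp_force: 0.0
```

Request:
send_rows:
  motion:
    - [[0,0,10],0]
    - [[0,0,0],0]
    - [[0,0,0],0]

```text
t: 35.97
tool_pos: [0.4421, -0.0032, 0.0778]
tcp_rot: [0.707, 0.708, -0.001, -0.001]
wrist_force: [0.5, 0.0, 1.0]
width: 0.0683
grasp_force: 0.0
```

```bash
python3 crop.py c6 top:170,130,120,120 side:210,100,180,180; python3 -c "
from h import *
print(manip.observe()['tool_pos'])"
```

```text
[ 0.44329277 -0.00349682  0.07890364]
```

View pics/c6.png

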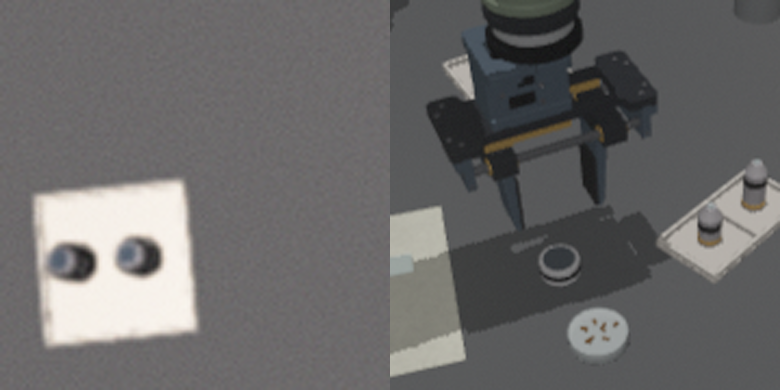

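Both eyepieces stand side by side in the square tray, and the gripper is above the polariser.

Request:
send_rows:
  motion:
    - [[0,0,15],0]
    - [[0,0,20],0]
    - [[0,0,13],0]
    - [[0,0,7],0]
    - [[0,0,0],0]

```text
t: 36.48
tool_pos: [0.4424, -0.0038, 0.023]
tcp_rot: [0.707, 0.707, -0.0, -0.001]
wrist_force: [-0.9, -0.1, -0.5]
width: 0.0684
grasp_force: 0.0
```

Request:
send_rows:
  motion:
    - [[0,0,3],0]
    - [[0,0,3],0]
    - [[0,0,0],0]
    - [[0,0,0],0]

```text
t: 36.82
tool_pos: [0.4432, -0.004, 0.018]
tcp_rot: [0.707, 0.707, 0.0, 0.0]
wrist_force: [-0.3, 0.7, -1.2]
width: 0.0687
grasp_force: 0.0
```

Request:
send_rows:
  motion:
    - [[0,0,0],0]
    - [[0,0,0],0]

```text
t: 36.98
tool_pos: [0.4431, -0.004, 0.0179]
tcp_rot: [0.707, 0.707, 0.0, 0.0]
wrist_force: [0.9, -0.1, -0.4]
width: 0.0681
grasp_force: 0.0
```

Request:
send_rows:
  motion:
    - [[0,0,1.5],0]
    - [[0,0,0],0]
    - [[0,0,0],0]
    - [[0,0,0],0]
    - [[0,0,0],0]
  grip: 1

```text
t: 37.4
tool_pos: [0.4428, -0.004, 0.016]
tcp_rot: [0.707, 0.707, 0.0, -0.0]
wrist_force: [0.4, 0.2, 0.2]
width: 0.0376
grasp_force: 0.0
```

Request:
send_rows:
  motion:
    - [[0,0,0],0]
    - [[0,0,0],0]
    - [[0,0,0],0]
    - [[0,0,0],0]
    - [[0,0,0],0]

```text
t: 37.82
tool_pos: [0.4428, -0.004, 0.016]
tcp_rot: [0.707, 0.707, 0.0, -0.0]
wrist_force: [0.4, -0.9, 0.8]
width: 0.0049
grasp_force: 0.0
```

The fingers closed past 40 mm without gripping, so I look before going on.

```bash
python3 crop.py c7 top:270,190,110,90 side:230,160,130,130; python3 -c "
from h import *
print(manip.observe())
for cam in('top','side'):
  for r in manip.place_of(cam,'polariser_center')[:2]: print(cam,r['score'],r['point'],at_z(cam,r['point'],.009))
"
```

```text
{'t': 37.9167, 'q': array([-3.49802891e-02,  3.37668432e-01,  2.11205470e+00,  1.54711841e-04,
        6.91856731e-01, -3.54414783e-02]), 'joint_vel': array([ 0.00064026,  0.00122033, -0.00082634, -0.00082781, -0.00103441,
       -0.00066459]), 'tau': array([-1.55273872e-03, -3.37003005e+01, -1.47085413e+01,  4.90830943e-02,
        4.09386959e-02,  5.19464083e-04]), 'tool_pos': array([ 0.4428247 , -0.0039553 ,  0.01602902]), 'tcp_rot': array([ 7.06985836e-01,  7.07227704e-01,  4.04630832e-05, -2.89681270e-05]), 'wrist_force': array([ 0.53634483,  0.73370087, -0.03336808]), 'torque': array([-0.13808733,  0.00399048, -0.02279985]), 'grasp_force': 0.0, 'width': 0.0005408303075743241}
side 0.26 [304.6, 255.1] [ 0.4384648  -0.10037694  0.009     ]
```

View pics/c7.png

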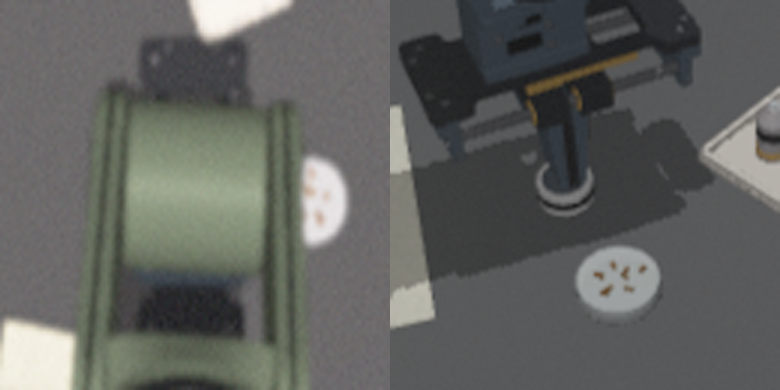

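```bash
python3 - <<'E'
from h import *
im,d=manip.read_camera('side'); c=cloud('side',d)
for u in(284,287,290,293):
    print(u,[(v,*(c[v,u]*1000).round().astype(int)) for v in range(200,236,2)])
x,y,w,h=258,190,60,50
cv2.imwrite('pics/c8.png',cv2.resize(im[y:y+h,x:x+w,::-1],(720,600),interpolation=cv2.INTER_CUBIC))
E
```

```text
284 [(200, np.int64(427), np.int64(-45), np.int64(116)), (202, np.int64(427), np.int64(-42), np.int64(108)), (204, np.int64(432), np.int64(-23), np.int64(84)), (206, np.int64(432), np.int64(-22), np.int64(78)), (208, np.int64(431), np.int64(-22), np.int64(73)), (210, np.int64(431), np.int64(-20), np.int64(65)), (212, np.int64(431), np.int64(-18), np.int64(58)), (214, np.int64(432), np.int64(-12), np.int64(46)), (216, np.int64(433), np.int64(-8), np.int64(36)), (218, np.int64(436), np.int64(5), np.int64(16)), (220, np.int64(433), np.int64(-3), np.int64(19)), (222, np.int64(431), np.int64(-8), np.int64(19)), (224, np.int64(430), np.int64(-13), np.int64(18)), (226, np.int64(428), np.int64(-16), np.int64(16)), (228, np.int64(427), np.int64(-17), np.int64(11)), (230, np.int64(427), np.int64(-17), np.int64(4)), (232, np.int64(426), np.int64(-17), np.int64(-1)), (234, np.int64(424), np.int64(-23), np.int64(0))]
287 [(200, np.int64(433), np.int64(-44), np.int64(112)), (202, np.int64(439), np.int64(-22), np.int64(85)), (204, np.int64(438), np.int64(-22), np.int64(80)), (206, np.int64(437), np
[... 1882 characters left out ...]
nt64(450), np.int64(-22), np.int64(65)), (210, np.int64(450), np.int64(-21), np.int64(58)), (212, np.int64(449), np.int64(-23), np.int64(54)), (214, np.int64(448), np.int64(-23), np.int64(48)), (216, np.int64(448), np.int64(-23), np.int64(43)), (218, np.int64(447), np.int64(-23), np.int64(37)), (220, np.int64(447), np.int64(-23), np.int64(32)), (222, np.int64(449), np.int64(-15), np.int64(17)), (224, np.int64(447), np.int64(-20), np.int64(17)), (226, np.int64(446), np.int64(-23), np.int64(14)), (228, np.int64(445), np.int64(-21), np.int64(7)), (230, np.int64(445), np.int64(-23), np.int64(2)), (232, np.int64(443), np.int64(-26), np.int64(-1)), (234, np.int64(441), np.int64(-32), np.int64(1))]
```

View pics/c8.png

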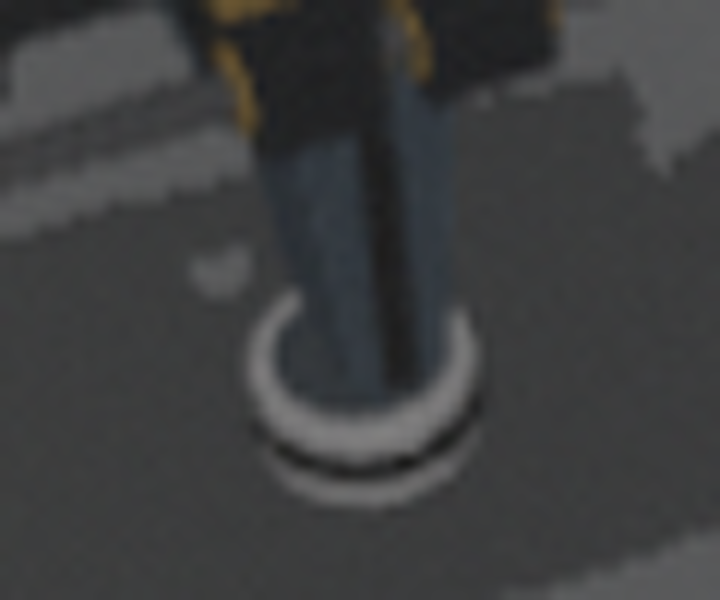

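The picture and depth show the closed fingertips hovering just above the polariser, which hasn't moved. The tips are really at z ≈ 0.02 when TCP z reads 0.016, so they sit higher than computed. I open the gripper and measure the tip height.

Request:
send_rows:
  motion:
    - [[0,0,0],0]
    - [[0,0,0],0]
    - [[0,0,0],0]
    - [[0,0,0],0]
    - [[0,0,0],0]
  grip: -0.5

```text
t: 38.48
tool_pos: [0.4428, -0.004, 0.016]
tcp_rot: [0.707, 0.707, 0.0, -0.0]
wrist_force: [-0.7, -1.2, -0.7]
width: 0.031
grasp_force: 0.0
```

Request:
send_rows:
  motion:
    - [[0,0,0],0]
    - [[0,0,0],0]
    - [[0,0,0],0]
    - [[0,0,0],0]
    - [[0,0,0],0]

```text
t: 38.9
tool_pos: [0.4428, -0.004, 0.016]
tcp_rot: [0.707, 0.707, 0.0, -0.0]
wrist_force: [-0.4, 0.1, 0.4]
width: 0.0643
grasp_force: 0.0
```

```bash
cat > tips.py <<'E'
from h import *
s=manip.observe(); p=s['tool_pos']; print(p.round(4),s['width'],manip.tips_ahead)
im,d=manip.read_camera('side'); c=cloud('side',d)
for sg in(-1,1):
    x0=p[0]+sg*(s['width']/2+.006)
    r=(abs(c[...,0]-x0)<.012)&(abs(c[...,1]-p[1])<.024)&(c[...,2]<p[2]+.06)&(d>0)
    r&=(c[...,2]>.008)
    for u in np.unique(np.where(r)[1]):
        v=np.where(r[:,u])[0].max(); print(sg,u,v,(c[v-3:v+3,u]*1000).round().astype(int).tolist())
E
python3 tips.py
```

```text
[ 0.4428 -0.004   0.016 ] 0.06426699885341847 0.011
-1 265 210 [[389, -45, 114], [390, -41, 108], [400, 7, 57], [400, 10, 52], [411, 60, -2], [410, 58, -2]]
-1 266 213 [[399, -5, 66], [400, 0, 58], [400, 5, 51], [401, 8, 44], [410, 50, -1], [409, 47, -1]]
-1 267 216 [[399, -7, 59], [400, -2, 51], [401, 3, 43], [401, 6, 37], [408, 39, 0], [408, 38, -2]]
-1 268 218 [[400, -12, 57], [400, -9, 52], [401, -5, 45], [401, 0, 37], [409, 35, -3], [408, 31, -1]]
-1 269 220 [[399, -19, 58], [400, -13, 49], [401, -10, 44], [401, -7, 38], [408, 26, 0], [408, 25, -2]]
-1 270 222 [[400, -21, 55], [400, -21, 52], [401, -16, 44], [401, -14, 39], [408, 19, 1], [407, 18, -1]]
-1 271 224 [[401, -23, 50], [401, -22, 46], [401, -21, 43], [401, -18, 36], [409, 15, -2], [407, 11, -1]]
-1 272 226 [[403, -22, 43], [402, -23, 41], [402, -22, 37], [402, -22, 34], [408, 7, -1], [407, 6, -2]]
-1 273 227 [[405, -21, 38], [404, -23, 37], [404, -21, 32], [403, -23, 31], [409, 3, 0], [408, 1, 0]]
-1 274 228 [[406, -23, 36], [406, -22, 33], [405, -23, 30], [405, -21, 26], [411, 2, -3], [409, -2, -1]]
-1 275 228 [[409,
[... 713 characters left out ...]
75, -16, 39], [475, -15, 35], [476, -13, 30], [271, -582, 643], [483, 10, -1]]
1 305 216 [[475, -21, 38], [475, -20, 33], [476, -17, 28], [476, -17, 25], [482, 2, 1], [482, 0, 0]]
1 306 217 [[476, -22, 35], [477, -20, 30], [477, -20, 27], [476, -22, 26], [484, -1, 0], [482, -3, 0]]
1 307 216 [[478, -24, 39], [478, -23, 35], [478, -22, 31], [479, -21, 27], [487, 3, -2], [486, -1, -1]]
1 308 216 [[481, -22, 36], [481, -21, 32], [481, -21, 29], [481, -21, 27], [489, 1, -1], [271, -582, 643]]
1 309 215 [[483, -22, 38], [483, -23, 36], [482, -24, 34], [483, -22, 29], [492, 3, -1], [490, -1, 0]]
1 310 201 [[487, -22, 76], [487, -22, 73], [487, -23, 71], [487, -21, 67], [512, 42, -1], [510, 38, 0]]
```

Request:
send_rows:
  motion:
    - [[0,0,6],0]
    - [[0,0,4],0]
    - [[0,0,2],0]
    - [[0,0,0],0]
    - [[0,0,0],0]

```text
t: 39.37
tool_pos: [0.4426, -0.004, 0.0037]
tcp_rot: [0.707, 0.707, -0.0, -0.0]
wrist_force: [0.4, -0.8, 0.3]
width: 0.0684
grasp_force: 0.0
```

Request:
send_rows:
  motion:
    - [[0,0,1.5],0]
    - [[0,0,1.5],0]
    - [[0,0,1],0]
    - [[0,0,0],0]
    - [[0,0,0],0]

```text
t: 39.78
tool_pos: [0.4428, -0.004, 0.0]
tcp_rot: [0.707, 0.707, -0.0, -0.0]
wrist_force: [-0.3, 0.7, -0.8]
width: 0.0689
grasp_force: 0.0
```

```bash
python3 tips.py | awk 'NR==1||/ (27[2-6]|30[5-9]) /' | cut -c1-110; python3 -c "
from h import *
print(manip.observe()['wrist_force'])"
```

```text
[ 0.4428 -0.004   0.    ] 0.06885510267182207 0.011
-1 272 232 [[400, -24, 27], [401, -22, 22], [400, -23, 21], [400, -21, 15], [402, -9, 0], [402, -11, -1]]
-1 273 233 [[403, -21, 20], [402, -23, 20], [401, -23, 17], [401, -23, 14], [403, -13, 0], [402, -15, -1]]
-1 274 233 [[405, -22, 21], [404, -24, 20], [404, -23, 16], [404, -20, 10], [403, -21, 8], [405, -15, -2]]
-1 275 233 [[407, -20, 18], [407, -20, 15], [406, -20, 12], [406, -21, 10], [407, -14, -1], [406, -17, -1]]
-1 276 232 [[414, -1, -2], [413, -4, -2], [409, -20, 14], [408, -21, 11], [410, -11, -2], [410, -13, -3]]
1 305 219 [[478, -12, 19], [477, -12, 17], [478, -10, 12], [477, -11, 9], [479, -5, -1], [478, -7, -1]]
1 306 220 [[478, -16, 20], [477, -18, 19], [478, -16, 14], [477, -17, 12], [481, -6, -3], [480, -10, -3]]
1 307 222 [[478, -21, 19], [478, -21, 15], [478, -20, 11], [478, -20, 8], [480, -14, -1], [478, -20, 2]]
1 308 221 [[481, -20, 19], [482, -18, 14], [480, -21, 14], [480, -21, 11], [484, -10, -4], [482, -16, 0]]
1 309 221 [[482, -23, 21], [482, -22, 17], [482, -22, 15], [482, -23, 12], [485, -13, -1], [484, -16, -2]]
[-0.47929094 -1.03629298 -0.45864853]
```

Request:
send_rows:
  motion:
    - [[0,0,1.5],0]
    - [[0,0,1],0]
    - [[0,0,0],0]
    - [[0,0,0],0]
    - [[0,0,0],0]

```text
t: 40.25
tool_pos: [0.4428, -0.004, -0.0025]
tcp_rot: [0.707, 0.707, 0.0, -0.0]
wrist_force: [0.2, -1.0, 0.3]
width: 0.0683
grasp_force: 0.0
```

Request:
send_rows:
  motion:
    - [[0,0,0],0]
    - [[0,0,0],0]
    - [[0,0,0],0]
    - [[0,0,0],0]
    - [[0,0,0],0]
  grip: 1

```text
t: 40.67
tool_pos: [0.4427, -0.004, -0.0025]
tcp_rot: [0.707, 0.707, -0.0, -0.0]
wrist_force: [0.1, 0.8, 0.1]
width: 0.0392
grasp_force: 15.0
```

Request:
send_rows:
  motion:
    - [[0,0,0],0]
    - [[0,0,0],0]
    - [[0,0,0],0]
    - [[0,0,0],0]
    - [[0,0,0],0]

```text
t: 41.08
tool_pos: [0.4428, -0.004, -0.0025]
tcp_rot: [0.707, 0.707, -0.0, -0.0]
wrist_force: [-0.4, 0.1, 0.2]
width: 0.0399
grasp_force: 15.0
```

Request:
send_rows:
  motion:
    - [[0,0,-10],0]
    - [[0,0,-20],0]
    - [[0,0,-25],0]
    - [[0,0,-25],0]
    - [[0,0,-10],0]

```text
t: 41.5
tool_pos: [0.4446, -0.004, 0.0903]
tcp_rot: [0.707, 0.707, 0.002, 0.002]
wrist_force: [-0.1, 0.2, -0.9]
width: 0.0392
grasp_force: 15.0
```

Request:
send_rows:
  motion:
    - [[-15,2.5,0],0]
    - [[-29.5,4.6,0],0]
    - [[-29.5,4.6,0],0]
    - [[-29.5,4.6,0],0]
    - [[-29.5,4.6,0],0]

```text
t: 41.92
tool_pos: [0.4637, -0.1382, 0.0875]
tcp_rot: [0.707, 0.707, 0.0, 0.0]
wrist_force: [0.1, 0.1, -0.8]
width: 0.0391
grasp_force: 15.0
```

Request:
send_rows:
  motion:
    - [[-29.5,4.6,0],0]
    - [[-29.5,4.6,0],0]
    - [[-29.5,4.6,0],0]
    - [[-29.5,4.6,0],0]
    - [[-29.5,4.6,0],0]

```text
t: 42.33
tool_pos: [0.4866, -0.2859, 0.0872]
tcp_rot: [0.707, 0.707, 0.0, -0.0]
wrist_force: [0.2, 0.1, -0.9]
width: 0.0394
grasp_force: 15.0
```

Request:
send_rows:
  motion:
    - [[-29.5,4.6,0],0]
    - [[-22,3,0],0]
    - [[0,0,0],0]
    - [[0,0,0],0]
    - [[0,0,0],0]

```text
t: 42.75
tool_pos: [0.4938, -0.3352, 0.087]
tcp_rot: [0.707, 0.707, 0.0, -0.001]
wrist_force: [-0.1, -0.2, -0.6]
width: 0.0395
grasp_force: 15.0
```

Request:
send_rows:
  motion:
    - [[0,0,15],0]
    - [[0,0,20],0]
    - [[0,0,15],0]
    - [[0,0,5],0]
    - [[0,0,0],0]

```text
t: 43.17
tool_pos: [0.4934, -0.3342, 0.0313]
tcp_rot: [0.707, 0.708, -0.0, -0.002]
wrist_force: [0.2, -0.3, -0.5]
width: 0.0395
grasp_force: 15.0
```

Request:
send_rows:
  motion:
    - [[0,0,0],0]
    - [[0,0,0],0]

```text
t: 43.33
tool_pos: [0.4951, -0.336, 0.0336]
tcp_rot: [0.707, 0.707, 0.0, 0.001]
wrist_force: [-0.1, -0.6, -0.3]
width: 0.0396
grasp_force: 15.0
```

```bash
python3 crop.py c9 top:385,165,110,110 side:325,270,130,130; python3 -c "
from h import *
print(manip.observe()['tool_pos'])"
```

```text
[ 0.49508255 -0.33622375  0.0336693 ]
```

View pics/c9.png

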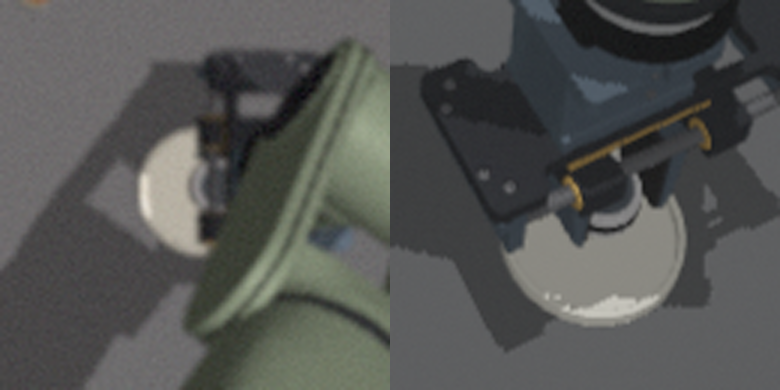

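The polariser is held above the dish, so I lower it.

Request:
send_rows:
  motion:
    - [[0,0,10],0]
    - [[0,0,8],0]
    - [[0,0,5],0]
    - [[0,0,3],0]
    - [[0,0,2],0]

```text
t: 43.85
tool_pos: [0.494, -0.3357, 0.0035]
tcp_rot: [0.707, 0.707, -0.0, -0.001]
wrist_force: [0.7, -0.3, -0.5]
width: 0.0392
grasp_force: 15.0
```

Request:
send_rows:
  motion:
    - [[0,0,1],0]
    - [[0,0,0],0]
    - [[0,0,0],0]
    - [[0,0,0],0]

```text
t: 44.18
tool_pos: [0.4947, -0.3361, 0.0038]
tcp_rot: [0.707, 0.707, 0.0, 0.0]
wrist_force: [0.2, 0.0, -0.2]
width: 0.0394
grasp_force: 15.0
```

Request:
send_rows:
  motion:
    - [[0,0,0.5],0]
    - [[0,0,0],0]
    - [[0,0,0],0]

```text
t: 44.43
tool_pos: [0.4945, -0.336, 0.0031]
tcp_rot: [0.707, 0.707, 0.0, 0.0]
wrist_force: [-0.5, -0.0, -0.5]
width: 0.0394
grasp_force: 15.0
```

Request:
send_rows:
  motion:
    - [[0,0,0.3],0]
    - [[0,0,0],0]
    - [[0,0,0],0]

```text
t: 44.68
tool_pos: [0.4944, -0.336, 0.0027]
tcp_rot: [0.707, 0.707, 0.0, -0.0]
wrist_force: [-0.1, 0.1, -1.3]
width: 0.0394
grasp_force: 15.0
```

Request:
send_rows:
  motion:
    - [[0,0,0.5],0]
    - [[0,0,0],0]
    - [[0,0,0],0]

```text
t: 44.93
tool_pos: [0.4944, -0.3359, 0.0022]
tcp_rot: [0.707, 0.707, 0.0, -0.0]
wrist_force: [0.9, -0.1, -1.4]
width: 0.0392
grasp_force: 15.0
```

Request:
send_rows:
  motion:
    - [[0,0,0.4],0]
    - [[0,0,0],0]
    - [[0,0,0],0]

```text
t: 45.18
tool_pos: [0.4944, -0.336, 0.0018]
tcp_rot: [0.707, 0.707, 0.0, -0.0]
wrist_force: [-0.7, -1.4, -1.1]
width: 0.0394
grasp_force: 15.0
```

Request:
send_rows:
  motion:
    - [[0,0,0.4],0]
    - [[0,0,0],0]
    - [[0,0,0],0]

```text
t: 45.43
tool_pos: [0.4945, -0.336, 0.0016]
tcp_rot: [0.707, 0.707, 0.0, 0.0]
wrist_force: [-0.0, 0.4, 0.9]
width: 0.0392
grasp_force: 15.0
```

Request:
send_rows:
  motion:
    - [[0,0,0.2],0]
    - [[0,0,0],0]
    - [[0,0,0],0]

```text
t: 45.68
tool_pos: [0.4945, -0.336, 0.0016]
tcp_rot: [0.707, 0.707, 0.0, 0.0]
wrist_force: [-0.8, 1.2, 3.8]
width: 0.039
grasp_force: 15.0
```

Request:
send_rows:
  motion:
    - [[0,0,0],0]
    - [[0,0,0],0]
    - [[0,0,0],0]
    - [[0,0,0],0]
    - [[0,0,0],0]
  grip: -0.1

```text
t: 46.1
tool_pos: [0.4944, -0.3359, 0.001]
tcp_rot: [0.707, 0.707, 0.0, -0.0]
wrist_force: [-0.6, 0.2, -1.1]
width: 0.0504
grasp_force: 0.0
```

Request:
send_rows:
  motion:
    - [[0,0,-8],0]
    - [[0,0,-20],0]
    - [[0,0,-30],0]
    - [[0,0,-30],0]
    - [[0,0,-30],0]

```text
t: 46.52
tool_pos: [0.4942, -0.3358, 0.1209]
tcp_rot: [0.707, 0.707, 0.0, -0.0]
wrist_force: [0.9, -0.2, 0.0]
width: 0.0499
grasp_force: 0.0
```

Request:
send_rows:
  motion:
    - [[15,-20,-15],0]
    - [[25,-25,0],0]
    - [[25,-25,0],0]
    - [[25,-20,0],0]
    - [[15,0,0],0]

```text
t: 46.93
tool_pos: [0.3998, -0.2282, 0.1345]
tcp_rot: [0.707, 0.707, -0.001, -0.002]
wrist_force: [-0.5, 1.3, 0.2]
width: 0.0503
grasp_force: 0.0
```

Request:
send_rows:
  motion:
    - [[0,0,0],0]
    - [[0,0,0],0]
    - [[0,0,0],0]

```text
t: 47.18
tool_pos: [0.4053, -0.2319, 0.1348]
tcp_rot: [0.707, 0.707, 0.0, 0.001]
wrist_force: [-0.3, -0.0, -0.7]
width: 0.0502
grasp_force: 0.0
```

```bash
python3 - <<'E'
from h import *
a,_=manip.read_camera('top'); b,_=manip.read_camera('side')
h=np.vstack([cv2.resize(a[130:290,170:490,::-1],(600,300)),cv2.resize(b[90:400,210:460,::-1],(372,300))]) if 0 else np.hstack([cv2.resize(a[130:290,170:490,::-1],(440,220)),cv2.resize(b[90:400,210:460,::-1],(360,446))[:220]]) if 0 else None
o=np.zeros((446,800,3),np.uint8); o[:220,:440]=cv2.resize(a[130:290,170:490,::-1],(440,220)); o[:,440:]=cv2.resize(b[90:400,210:460,::-1],(360,446)); cv2.imwrite('pics/f.png',o)
P=dict(short=(.592,-.0345),long=(.659,-.008),eyA=(.505,.359),eyB=(.511,.304),pol=(.494,-.336),petri=(.442,-.1),oil=(.6515,-.2013))
for cam in('top','side'):
    _,d=manip.read_camera(cam); c=cloud(cam,d)
    for n,(x,y) in P.items():
        p=c[(d>0)&(np.hypot(c[...,0]-x,c[...,1]-y)<.03)]; p=p[(p[:,2]>(.007 if n in('petri','oil') else .016))&(p[:,2]<.09)]
        if len(p): t=p[p[:,2]>p[:,2].max()-.008]; print(cam,n,len(p),t.mean(0).round(4),p[:,2].max().round(4))
print(manip.observe()['tool_pos'])
E
```

```text
top short 66 [ 0.5927 -0.0324  0.0505] 0.0558
top long 76 [ 0.6591 -0.0067  0.0603] 0.0646
top eyA 151 [0.5078 0.3609 0.0642] 0.0695
top eyB 150 [0.5126 0.3037 0.0639] 0.0685
top pol 59 [ 0.5022 -0.3424  0.0243] 0.0295
top petri 307 [ 0.4448 -0.1016  0.0165] 0.0226
top oil 99 [ 0.6527 -0.201   0.0607] 0.065
side long 195 [ 0.6555 -0.0091  0.0593] 0.0633
side eyA 177 [0.5018 0.3555 0.0619] 0.065
side eyB 182 [0.5086 0.3012 0.0625] 0.0661
side pol 478 [ 0.4936 -0.336   0.0213] 0.0247
side petri 281 [ 0.4459 -0.109   0.0129] 0.016
side oil 318 [ 0.6503 -0.2017  0.0577] 0.0617
[ 0.40480365 -0.23174033  0.13403533]
```

View pics/f.png

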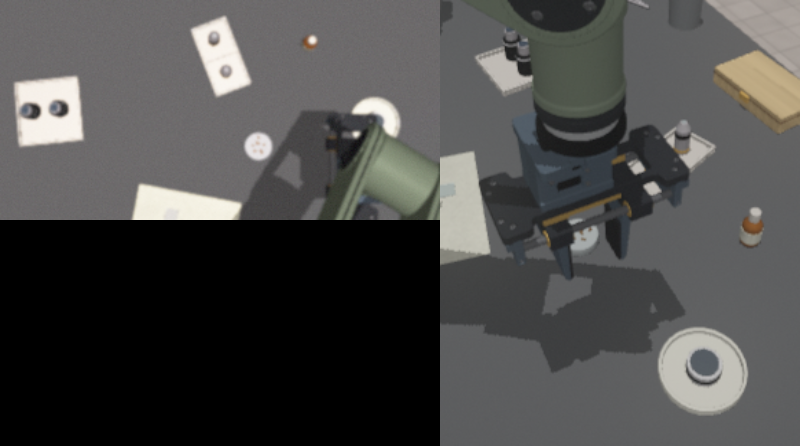

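All parts stand in their trays, the polariser is centred in the dish (704,365 in the side crop), and the oil bottle and petri dish are where they were. I hand the job in.

```bash
python3 -c "
from rig import manip
print(manip.close_job())"
```

```text
the job is handed in; nothing more can be done
None
```

The job is handed in: both objectives stand in their bays, both eyepieces stand side by side in the square tray, and the polariser lies in the middle of the round dish (it took two tries to grip, without being moved by the first); the oil bottle and petri dish were left untouched.

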